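# Fold the jointed trivet and slide it into its bay

### The arm

A 6-joint arm with a two-finger parallel gripper is mounted at the origin on a cart in front of the work surface, level with it; the furniture and walls round the work are solid. World frame = base frame: x ahead of the robot, y to its left, z up, the work surface at z = 0. Lengths are in mm, angles in rad, forces in N, time in s.
With the tool pointing down it reaches from about 300 to 775 mm from the base axis. Payload 14.6 kg.
Tool frame: the origin (TCP) lies on the centre line of the jaws, within the pads' length; the fingertips stand 19 mm ahead of it and the grasp point (between the pads) is the TCP (bot.tip_reach is the distance from the TCP to the fingertips, in mm); z points along the fingers, y is the line along which they close (so a half turn about z gives the same grasp; the last joint's range is limited). The gripper opens to 85 mm and grips with 20 to 120 N. Pads are 22 mm wide; open, the fingers measure 114 mm over their backs; the gripper's body (76 mm by 85 mm) begins 54 mm behind the grasp point. The pads swing forward as they close: fully open they stand 13 mm farther back than shut.
Start: joints at [1.227, 0.3, 1.521, -0, 1.321, -0.067], TCP at [150.301, 529.055, 250.281] pointing down, gripper open.
Joint ranges: [-3.03, 3.03], [-0.79, 2.21], [0.23, 2.52], [-1.04, 4.18], [0, 3.07], [-2.55, 2.55]. Speed limits (rad/s): [2.22, 2.22, 2.57, 3.14, 3.14, 3.14].

### API

Orientations are given as a unit quaternion [w, x, y, z].
In Python, from rig import bot gives the robot as it stands. Calls block until the motion is done:
- bot.move_to(position, orientation): joint-space move of the TCP to a pose.
- bot.servo_line(position, attitude=None, speed=150, until_force=None): straight line of the TCP; attitude=None keeps the orientation; speed is the mean speed in mm/s. With until_force (N) it stops when the force on the tool has changed by that much, and returns True; else False.
- bot.move_joints(angles): joint-space move.
- bot.move_gripper(opening, grip_force=None): finger opening in mm; grip_force is the grip in N (None keeps the last); returns when the fingers have stopped.
- bot.dwell(seconds).
- bot.ik(position, orientation): joint angles nearest the present ones, or None.
- bot.read_state(): the state.
- bot.read_camera(name): name is "scene" or "top" or "wrist"; returns a dict with "image" (400x640x3 uint8, blue, green, red), "depth" (400x640 float32, mm along the optical axis (not along the pixel's ray), 0 where there is no reading), "fovy" (degrees; the focal length in pixels is half the picture's height over the tangent of half this angle, whatever the lens; pixels are square), "cx", "cy" (the principal point, pixels), "eye" and "attitude" of the camera in the world; the wrist camera has in their place "mount" (4x4, takes a point from camera to tool coordinates, whose origin is the TCP and whose axes are the flange's). Camera axes: x right, y down, z forward; pixel columns grow to the right and rows downward; lengths in mm; the calibration is good to about 2 mm. A picture is of the moment at which its call begins: read the wrist's pose just before it.
A pose or a line that the arm cannot do raises bot.MotionError and nothing moves.
- bot.finish_job(): hands the job in; it is judged then, once.
The state is a dict: "clock": time; "joint_positions": joint angles; "qvel": joint speeds; "effort": joint torques, N m; "ee_pos": TCP position; "tool_rot": TCP orientation; "ft_force": force on the tool from outside, world axes, zero at the start; "moment": the same for the moment, N m; "grip_width": finger opening in mm; "grip_force": force on a finger pad.
Only numpy, scipy, OpenCV 4.12 (cv2) and the standard library are available. Lean on these libraries where they do the work, as an engineer would, in place of code of your own. Each camera call takes 0.05 s, during which the arm holds its last target. There are 200 camera calls.

### The job

Put the jointed wooden trivet away. First fold its short tip bar in against the middle bar, then swing the middle bar in against the base bar with the tip bar tucked between them; then slide the folded trivet along the worktop, without lifting it, into the bay under the low wooden riser, fully home with its end plate level with the riser's front. Leave the mug, the flat tin, the bottle and the glass where they stand.

Things in the scene. Friction and masses are not known exactly. Their poses are not given: they have to be found in the camera images.
- trivet: Base of a loose three-bar folding trivet, pale wood, 0.7 kg. Bars 24 mm high, tops 27 mm above the worktop. Origin: centre of the folded pack at worktop level; x points to the leading end, which enters the bay. In this frame (mm): base bar x -80..78, y -36..-8; folded pack x -88..78, y -36..36 with the tip bar at y -6..14 and the middle bar at y 16..36.
- trivet_plate (a point): Middle of the outer face of the trivet's end plate, at its trailing end (x -88, y 0 mm of the trivet frame), 15 mm above the worktop. The plate belongs to the base, is 10 mm thick, 72 mm wide across the whole pack, 3 to 27 mm above the worktop: push here to slide the trivet.
- middle_bar (a joint): Middle bar's angle at its hinge on the base (rad): 0 = folded parallel to the base bar; grows as it swings out to +y, clockwise seen from above; stop at 1.5. Folding turns it counter-clockwise. No spring; friction 0.06 N m holds it where left.
- tip_bar (a joint): Tip bar's angle at its hinge near the middle bar's free end (rad): 0 = folded along the middle bar's inner side; grows as it opens, clockwise seen from above; stop at 2.5. Folding turns it counter-clockwise. No spring; friction 0.02 N m. Fold it while the middle bar is still open; else it runs against the base.
- middle_bar_hinge (a point): Vertical hinge axis of the middle bar, 15 mm above the worktop, at x 65, y 4 mm of the trivet frame. Let d be the trivet's -x turned clockwise by the joint angle. The bar reaches 140 mm along d and lies 12 to 32 mm to the right of the axis, seen from above looking along d; that right face is the outer one, pushed to fold it.
- middle_bar_end (a point): Middle of the middle bar's free end face, 15 mm above the worktop.
- tip_bar_hinge (a point): Vertical hinge axis of the tip bar, 15 mm above the worktop, 128 mm along d from the other hinge and 11 mm to its right. Let e be -d turned clockwise by the tip bar's joint angle. The bar reaches 108 mm along e and lies 1 to 21 mm to the right of the axis looking along e; that right face is pushed to fold it.
- tip_bar_end (a point): Middle of the tip bar's free end face, 15 mm above the worktop.
- riser: Low brown wooden riser fixed on the worktop, 48 mm high, 181 mm deep, 150 mm wide, with an open bay under its board; a spice jar and a tin stand fixed on its rear part. Origin: middle of its front edge at worktop level; x points into the bay. When home, the trivet's frame is parallel to this one, its origin about 88 mm inside.
- bay_front (a point): Middle of the bay's front opening, 15 mm above the riser's origin. The bay is 84 mm wide (6 mm spare each side of the folded trivet), 36 mm high, its back wall 167 mm in. Over the first 31 mm the side walls flare out to about 130 mm apart at the front; the board begins 28 mm in.
- mug_2: Green and white mug, loose, 78 mm wide, 101 mm tall; origin under its centre.
- tin_3: Flat round tin, loose, 86 mm wide, 40 mm tall; origin under its centre.
- bottle_3: Small dark dropper bottle, loose, 33 mm wide, 102 mm tall; origin under its centre.
- glass_2: Clear drinking glass, loose, 84 mm wide, 93 mm tall; origin under its centre.

How it is judged (in metres and radians):
On the way, in this order (a step that is already met when the one before it is completed fails the run):
1. the tip bar is folded against the middle bar while the middle bar is still open (value of joint tip_bar below 0.15 rad and value of joint middle_bar above 0.5 rad), for 0.1 s.
2. the middle bar is folded against the base bar with the tip bar tucked between them (value of joint each of tip_bar, middle_bar below 0.15 rad), for 0.1 s.
At the end, for the whole second after the job is handed in: Both joints are folded to less than 0.15 rad and the trivet lies flat and at rest in the bay, its end plate within 10 mm of the riser's front, within 12 mm of the bay's middle line and 0.12 rad of its direction (all of step 2 and x of trivet in the frame of riser above 0.078 m and y of trivet in the frame of riser between -0.012 and 0.012 m and angle between the x axis of trivet and the x axis of riser, either way round below 0.12 rad and angle between trivet's own z axis and vertical below 0.06 rad and height (world z) of trivet below 0.008 m and linear speed of trivet below 0.02 m/s); the robot touches nothing.
It fails at once if the trivet is lifted more than 25 mm off the worktop or tipped over (height (world z) of trivet above 0.025 m or angle between trivet's own z axis and vertical above 0.4 rad).
It fails at once if the mug, the flat tin, the bottle or the glass is moved by more than 30 mm (distance of any of mug_2, tin_3, bottle_3, glass_2 from where it was at the start of the episode above 0.03 m).
It also fails if it takes over 64 s, if anything falls off the work surface, if the arm or the gripper's body presses on something with over 40 N, if the wrist force passes 120 N, or if a joint passes its speed limit or range.

## Working session

There is one attempt and no reset: what is moved stays moved. The work goes in short steps, each a Python script; the robot and the scene stay as the last script left them, time stands still between calls to the robot, and variables do not carry over. Pictures are saved under pics/ and viewed, at most 10 in all, crops included, and the job is handed in when it is done.

```bash
ls; mkdir -p pics; cat > h.py <<'E'
import numpy as np, cv2
from scipy.spatial.transform import Rotation as R
from rig import bot
def rot(q): return R.from_quat([q[1],q[2],q[3],q[0]]).as_matrix()
def shot(name, fn=None):
    s=bot.read_state(); c=bot.read_camera(name)
    if name=="wrist":
        T=np.eye(4); T[:3,:3]=rot(s["tool_rot"]); T[:3,3]=s["ee_pos"]; M=T@np.array(c["mount"])
    else:
        M=np.eye(4); a=np.array(c["attitude"]); M[:3,:3]=a if a.shape==(3,3) else rot(a); M[:3,3]=c["eye"]
    c["M"]=M; c["f"]=200/np.tan(np.radians(c["fovy"])/2)
    if fn:
        cv2.imwrite(f"pics/{fn}.png",c["image"]); np.savez(f"{fn}.npz",M=M,f=c["f"],cx=c["cx"],cy=c["cy"],depth=c["depth"],image=c["image"])
    return c
def ray(c,u,v):
    d=c["M"][:3,:3]@np.array([(u-c["cx"])/c["f"],(v-c["cy"])/c["f"],1]); return c["M"][:3,3],d
def atz(c,u,v,z):
    o,d=ray(c,u,v); return o+d*(z-o[2])/d[2]
def dep(c,u,v):
    o,d=ray(c,u,v); return o+d*c["depth"][int(v),int(u)]
def down(yaw): # tool z down, tool y at (yaw+90deg)
    q=(R.from_euler('z',yaw)*R.from_euler('x',np.pi)).as_quat(); return [q[3],q[0],q[1],q[2]]
E
python3 - <<'E'
from h import *
for n in ("top","scene"):
    c=shot(n,n); print(n,c["M"].round(3).tolist(),c["f"])
s=bot.read_state(); print(s["tool_rot"],s["clock"],bot.tip_reach)
E
```

```text
pics
top [[0.005, -0.998, 0.057, 517.341], [-1.0, -0.005, 0.006, 41.096], [-0.006, -0.058, -0.998, 1078.306], [0.0, 0.0, 0.0, 1.0]] 425.1201719183708
scene [[0.786, -0.369, 0.496, 114.489], [-0.618, -0.477, 0.624, -533.819], [0.006, -0.797, -0.603, 610.614], [0.0, 0.0, 0.0, 1.0]] 378.3578448943403
[-1.09813620e-04  1.37966056e-01  9.90436806e-01 -5.38146606e-04] 0.1 19.0
```

View pics/top.png

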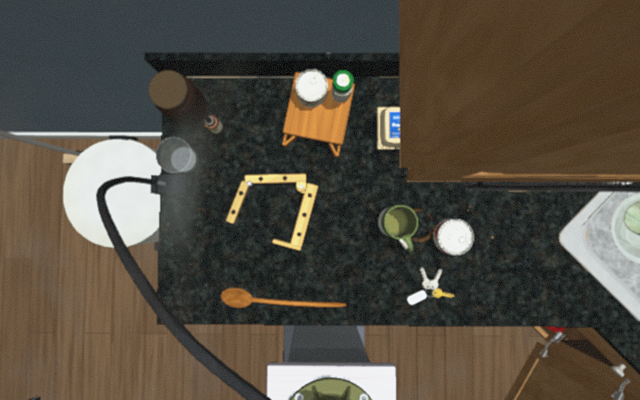

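View pics/scene.png

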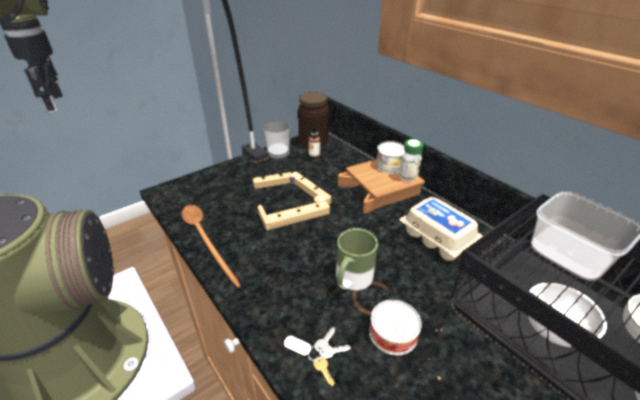

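The top view shows the base bar running from about (298,246) to (312,184), the middle bar from (305,180) to (247,180), and the tip bar to (231,222). The riser front is near (283,142)–(338,152), the glass at (176,155), the bottle at (213,124), the mug at (399,225) and the tin at (455,237). The scene view agrees with this. Next I'll take a closer wrist view from above.

```bash
python3 - <<'E'
from h import *
c=dict(np.load("top.npz"))
for n,p in dict(lamp1=(100,190),lamp2=(160,300),lampb=(155,183),jar=(170,90)).items(): print(n,dep(c,*p).round())
# heights near trivet
for n,p in dict(base=(304,220),mid=(275,179),tip=(237,205),table=(270,205)).items(): print(n,dep(c,*p).round())
for p in [(300,-1)]: pass
bot.move_to([400,110,420],down(0.0))
print(bot.read_state()["joint_positions"],bot.read_state()["clock"])
c=shot("wrist","w1"); print(c["M"].round(2).tolist(),c["f"])
E
```

```text
lamp1 [559. 376. 419.]
lamp2 [426. 211. 604.]
lampb [596. 412.  95.]
jar [797. 361. 157.]
base [511.  67.  28.]
mid [613. 140.  26.]
tip [548. 233.  27.]
table [549. 155.  -5.]
[ 1.80944173e-01 -8.48299850e-02  1.56080475e+00  7.64698275e-05
  1.66612723e+00  1.75011574e+00] 1.975
[[0.0, -0.96, -0.29, 474.28], [-1.0, -0.0, -0.0, 110.48], [-0.0, 0.29, -0.96, 542.62], [0.0, 0.0, 0.0, 1.0]] 360.7576792160115
```

View pics/w1.png

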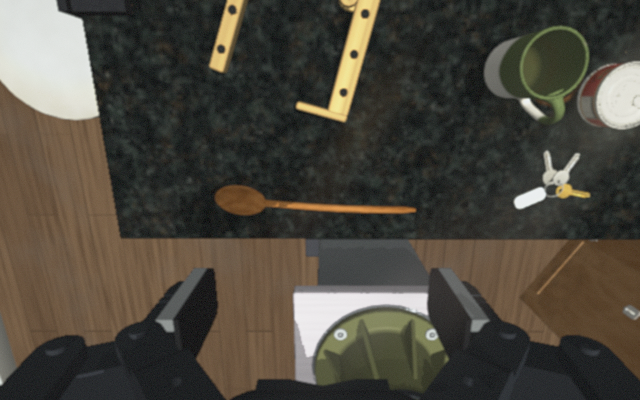

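Looking back toward the robot wastes most of the frame, and the base bar is only partly seen. I'll turn the tool half round and shoot from the robot side.

```bash
python3 - <<'E'
from h import *
c=dict(np.load("top.npz"))
for p in [(200,350),(240,390),(262,398)]: print(p,dep(c,*p).round())
bot.move_to([500,120,360],down(np.pi))
print(bot.read_state()["joint_positions"].round(2),bot.read_state()["clock"])
c=shot("wrist","w2"); print(c["M"].round(2).tolist())
im=cv2.resize(c["image"][0:330],None,fx=1.25,fy=1.25,interpolation=cv2.INTER_CUBIC); cv2.imwrite("pics/w2c.png",im)
E
```

```text
(200, 350) [382. 158. 636.]
(240, 390) [349. 113. 652.]
(262, 398) [342.  91. 654.]
[ 0.16  0.16  1.44 -0.    1.54 -1.41] 4.6917
[[0.0, 0.96, 0.29, 424.58], [1.0, -0.0, 0.0, 120.02], [0.0, 0.29, -0.96, 482.98], [0.0, 0.0, 0.0, 1.0]]
```

View pics/w2c.png

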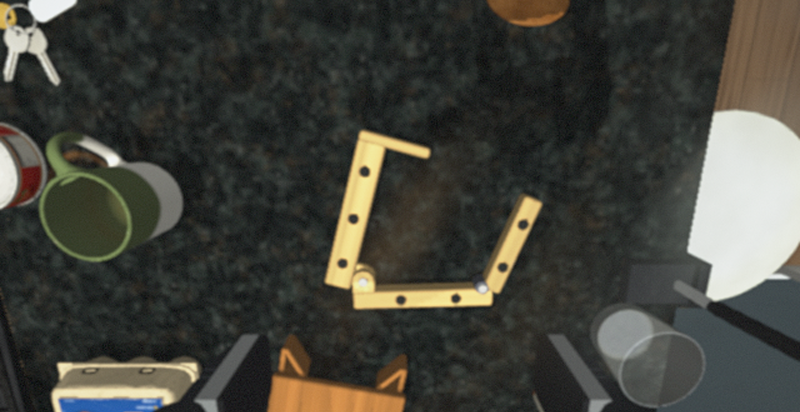

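The wrist view shows the trivet clearly. In crop pixels the hinge pin is at (363,282), the tip hinge pin at (482,287), the plate corners at (362,131) and (430,151), and the tip end near (540,200). I'll take one more view nearer the riser, then fit the trivet model to the colour masks.

```bash
python3 - <<'E'
from h import *
bot.move_to([600,40,330],down(np.pi))
s=bot.read_state(); print(s["clock"],s["ft_force"])
w=shot("wrist","w3"); t=shot("top","top2")
a=cv2.resize(w["image"][:,120:520],(400,400)); b=cv2.resize(t["image"][20:420,120:520],(400,380))
cv2.imwrite("pics/v3.png",np.hstack([a,cv2.copyMakeBorder(b,0,20,0,0,0)]))
E
cat > fit.py <<'E'
from h import *
from scipy.optimize import minimize
B=lambda x0,x1,y0,y1:np.array([[x,y,z] for x in(x0,x1) for y in(y0,y1) for z in(3,27)],float)
def r2(a): return np.array([[np.cos(a),-np.sin(a)],[np.sin(a),np.cos(a)]])
def model(p):
    x,y,th,a1,a2=p
    out=[B(-80,78,-36,-8),B(-88,-78,-36,36)]
    def bar(h,d,l0,l1,s0,s1):
        r=np.array([d[1],-d[0]])
        b=B(l0,l1,s0,s1); o=b.copy(); o[:,:2]=h+b[:,:1]*d+b[:,1:2]*r; return o
    h1=np.array([65,4.]); d=r2(-a1)@[-1,0]; h2=h1+128*d+11*np.array([d[1],-d[0]]); e=r2(-a2)@(-d)
    out+= [bar(h1,d,-8,140,12,32),bar(h2,e,0,108,1,21)]
    for o in out: o[:,:2]=o[:,:2]@r2(th).T+[x,y]
    pts={k:r2(th)@v+[x,y] for k,v in dict(h1=h1,h2=h2).items()}
    pts.update(d=r2(th)@d,e=r2(th)@e); return out,pts
def proj(c,P):
    q=(P-c["M"][:3,3])@c["M"][:3,:3]; return np.c_[c["cx"]+c["f"]*q[:,0]/q[:,2],c["cy"]+c["f"]*q[:,1]/q[:,2]]
def render(c,p,k=4):
    m=np.zeros((400,640),np.uint8)
    for o in model(p)[0]:
        h=cv2.convexHull(proj(c,o).astype(np.float32)); cv2.fillConvexPoly(m,np.round(h*16).astype(np.int32),255,cv2.LINE_AA,4)
    return m
def mask(c,p0):
    hsv=cv2.cvtColor(c["image"],cv2.COLOR_BGR2HSV); m=cv2.inRange(hsv,(12,50,120),(32,190,255))
    g=cv2.dilate(render(c,p0),np.ones((45,45))); return cv2.bitwise_and(m,g)
def fit(cs,p0):
    ms=[cv2.GaussianBlur(mask(c,p0),(0,0),1).astype(float) for c in cs]
    def cost(p): return sum(np.abs(cv2.GaussianBlur(render(c,p),(0,0),1)-m).sum() for c,m in zip(cs,ms))/255
    s=np.array([12,12,.12,.12,.12]); p=np.array(p0,float)
    for k in(1,.3):
        r=minimize(cost,p,method="Nelder-Mead",options=dict(initial_simplex=np.vstack([p]+[p+k*s*np.eye(5)[i] for i in range(5)]),maxiter=350)); p=r.x
    return p,r.fun
E
cat > f1.py <<'E'
from fit import *
w=dict(np.load("w2.npz")); t=dict(np.load("top.npz"))
g=lambda u,v:atz(w,u/1.25,v/1.25,27)[:2]
A,Bc,C=g(362,131),g(430,151),g(327,284); H1=g(363,282);H2=g(482,287);E=g(540,200)
print(A,Bc,C,H1,H2,E)
th=np.arctan2(*(C-A)[::-1]); x,y=A-r2(th)@[-88,-36]
dd=H2-H1; ad=np.arctan2(dd[1],dd[0])+np.arctan2(11,128); a1=(th+np.pi-ad); 
ee=E-H2; ae=np.arctan2(ee[1],ee[0])+.1; a2=ad+np.pi-ae
wr=lambda a:(a+np.pi)%(2*np.pi)-np.pi
p0=[x,y,th,wr(a1),wr(a2)]; print("p0",np.round(p0,2))
for cs in ([w],[t],[w,t]):
    p,f=fit(cs,p0); print(p.round(3),f)
np.save("p.npy",fit([w],p0)[0])
p=np.load("p.npy"); im=w["image"].copy(); cn,_=cv2.findContours(cv2.threshold(render(w,p),127,255,0)[1],0,1); cv2.drawContours(im,cn,-1,(0,0,255),1)
cv2.imwrite("pics/ov.png",cv2.resize(im[80:280,230:470],None,fx=2.5,fy=2.5))
E
python3 f1.py
```

```text
5.3333 [0.01772748 0.57022224 0.35899717]
[437.16681399  80.64966965] [456.21760769 147.29536039] [596.25424546  38.72294341] [593.96431373  77.59771968] [599.73971271 206.03701113] [504.99705656 260.27292296]
p0 [ 5.3144e+02  9.3030e+01 -2.6000e-01  1.2700e+00  2.0300e+00]
[ 5.30298e+02  9.00320e+01 -2.59000e-01  1.28700e+00  1.95900e+00] 1828.2823529411764
[ 5.3152e+02  8.9032e+01 -2.6400e-01  1.2800e+00  1.9970e+00] 362.0
[ 5.29796e+02  8.99130e+01 -2.56000e-01  1.30500e+00  1.93000e+00] 2203.4980392156863
```

View pics/v3.png

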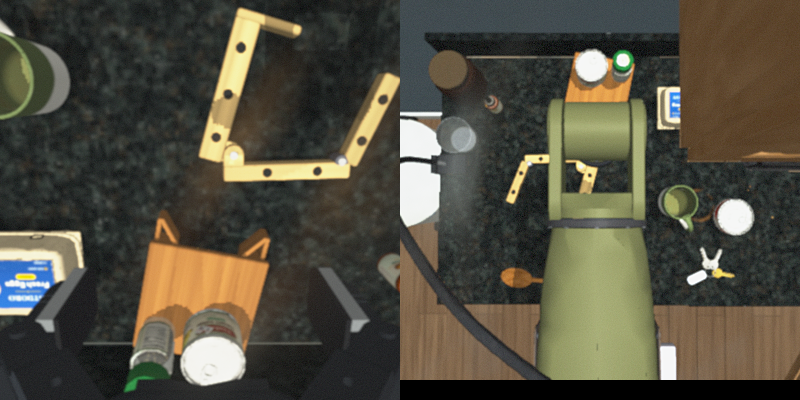

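View pics/ov.png

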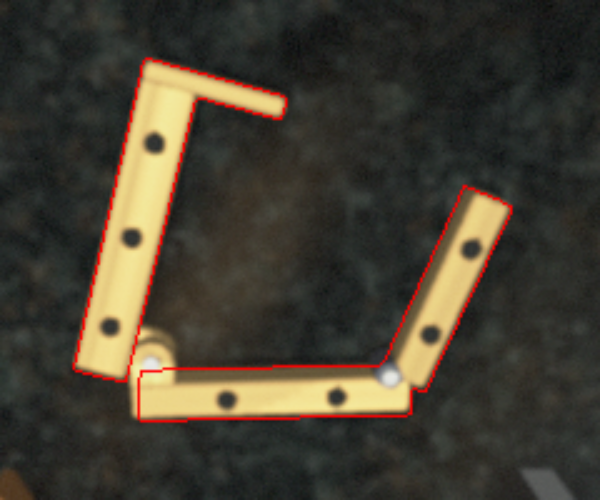

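The model outline lies right on the trivet: pose (530,90), heading −0.26, middle bar 1.29 and tip bar 1.96. In the riser view (left half, offset 120) the board's front corners are at (151,240) and (270,262), its left side runs to about (133,340), and the leg tips are at (162,217) and (268,235). Next I'll locate the riser and the loose items.

```bash
python3 - <<'E'
from fit import *
w=dict(np.load("w3.npz")); t=dict(np.load("top.npz")); w2=dict(np.load("w2.npz"))
for n,u,v in [("BL",151,240),("BR",270,262),("BackL",133,340),("BackR",252,355)]:
    print(n,atz(w,u+120,v,48).round(1), dep(w,u+120+(3 if 'L' in n else -3),v+3).round(1))
for n,u,v in [("legL",162,217),("legR",268,235)]: print(n,[atz(w,u+120,v,z).round(1) for z in (0,36,48)])
# board plane region via depth, colour-agnostic: points with z in 44..52
vv,uu=np.mgrid[0:400,0:640]; c=t
D=np.stack([(uu-c["cx"])/c["f"],(vv-c["cy"])/c["f"],np.ones_like(uu)],-1)@c["M"][:3,:3].T
P=c["M"][:3,3]+D*c["depth"][...,None]
hsv=cv2.cvtColor(t["image"],cv2.COLOR_BGR2HSV); m=(cv2.inRange(hsv,(5,110,90),(20,255,255))>0)&(P[...,2]>38)&(P[...,2]<58)&(uu>270)&(uu<370)&(vv<165)
print(m.sum(),np.median(P[m][:,2])); print(cv2.minAreaRect(P[m][:,:2].astype(np.float32)))
for n,u,v,z in [("mugrim",399,220,101),("tin",455,237,40),("bottle",213,124,60),("glass",176,155,60)]: print(n,atz(t,u,v,z).round())
p=np.load("p.npy"); o,pt=model(p); print(pt)
E
```

```text
BL [693.2 -21.9  48. ] [697.7 -18.6  46.6]
BR [722.6 123.6  48. ] [726.7 120.1  47.8]
BackL [835.9 -51.7  48. ] [807.9 -38.8  90. ]
BackR [859.9 106.9  48. ] [879.1 105.7  30.9]
legL [array([680.3, -13.2,   0. ]), array([668.,  -9.,  36.]), array([663.9,  -7.6,  48. ])]
legR [array([706.1, 128.7,   0. ]), array([691.6, 121.6,  36. ]), array([686.8, 119.2,  48. ])]
2519 46.74043508647924
((783.6205444335938, 33.139007568359375), (150.0800323486328, 169.45555114746094), 78.76941680908203)
mugrim [ 513. -152.  101.]
tin [ 472. -300.   40.]
bottle [743. 288.  60.]
glass [667. 377.  60.]
{'h1': array([594.15406465,  77.24724918]), 'h2': array([602.03379782, 205.47715913]), 'd': array([-0.0243516 ,  0.99970346]), 'e': array([-0.93439584,  0.35623647])}
```

```bash
python3 - <<'E'
from fit import *
c=dict(np.load("top2.npz"))
for v in (130,160,190,220,235,260,290,320,350,380,398): 
    print(v,[dep(c,u,v).round().tolist() for u in (285,315,345)])
c=dict(np.load("top.npz"))
for p in [(103,187),(99,200),(108,225),(120,250),(140,278),(160,302),(180,328),(200,350),(220,372),(250,394),(260,398)]: print(p,dep(c,*p).round().tolist())
p=np.load("p.npy"); _,pt=model(p); h2,e,h1,d=pt["h2"],pt["e"],pt["h1"],pt["d"]
for P in ([543,275,120],[543,275,26],[646,188,26]): print(P,bot.ik(P,down(np.pi/2)))
E
```

```text
130 [[620.0, 76.0, 584.0], [620.0, 41.0, 583.0], [621.0, 6.0, 582.0]]
160 [[584.0, 76.0, 586.0], [584.0, 41.0, 588.0], [585.0, 6.0, 587.0]]
190 [[553.0, 79.0, 532.0], [586.0, 40.0, 26.0], [588.0, -36.0, 2.0]]
220 [[515.0, 75.0, 594.0], [515.0, 41.0, 603.0], [515.0, 7.0, 596.0]]
235 [[498.0, 74.0, 596.0], [498.0, 41.0, 611.0], [498.0, 7.0, 600.0]]
260 [[471.0, 73.0, 607.0], [472.0, 40.0, 616.0], [471.0, 7.0, 608.0]]
290 [[439.0, 73.0, 613.0], [441.0, 40.0, 621.0], [440.0, 8.0, 615.0]]
320 [[409.0, 72.0, 622.0], [411.0, 40.0, 628.0], [410.0, 9.0, 625.0]]
350 [[380.0, 71.0, 629.0], [381.0, 40.0, 631.0], [380.0, 9.0, 628.0]]
380 [[351.0, 71.0, 632.0], [352.0, 40.0, 635.0], [352.0, 9.0, 633.0]]
398 [[334.0, 70.0, 635.0], [336.0, 40.0, 638.0], [334.0, 9.0, 635.0]]
(103, 187) [565.0, 379.0, 404.0]
(99, 200) [542.0, 358.0, 456.0]
(108, 225) [506.0, 315.0, 514.0]
(120, 250) [476.0, 280.0, 553.0]
(140, 278) [447.0, 241.0, 587.0]
(160, 302) [424.0, 210.0, 608.0]
(180, 328) [401.0, 182.0, 625.0]
(200, 350) [382.0, 158.0, 636.0]
(220, 372) [363.0, 135.0, 646.0]
(250, 394) [345.0, 103.0, 652.0]
(260, 398) [342.0, 93.0, 654.0]
[543, 275, 120] [ 4.08623019e-01  5.58184151e-01  1.47234801e+00 -4.44089210e-16
  1.11106049e+00  4.08623019e-01]
[543, 275, 26] [ 4.08623019e-01  6.89887430e-01  1.51061960e+00 -4.44089210e-16
  9.41085628e-01  4.08623019e-01]
[646, 188, 26] [ 2.28773198e-01  8.08824155e-01  1.29397488e+00 -4.44089210e-16
  1.03879362e+00  2.28773198e-01]
```

The arm passes clear below the lamp cable when it works low, and the riser front is at about (680,56) with heading −0.197. I'll fold the tip bar now.

```bash
cat >> h.py <<'E'
def r2_(a): return np.array([[np.cos(a),-np.sin(a)],[np.sin(a),np.cos(a)]])
def fold(h,e0,turn,rad,face,clear,z=26,steps=10,press=.03):
    """swing a bar counter-clockwise about h by turn with the shut fingers on its right face"""
    def pose(a,off):
        e=r2_(a)@e0; n=np.array([e[1],-e[0]]); x,y=h+rad*e+(face+11+off)*n
        return x,y,down(np.arctan2(n[1],n[0])%(2*np.pi))
    x,y,q=pose(0,clear); bot.move_to([x,y,110],q); bot.servo_line([x,y,z])
    for a in np.linspace(0,turn+press,steps):
        x,y,q=pose(a,0); bot.servo_line([x,y,z],q,speed=90)
    s=bot.read_state(); print("ft",s["ft_force"].round(1),s["clock"])
    x,y,q=pose(turn,15); bot.servo_line([x,y,z],q); bot.servo_line([x,y,150]); print(bot.read_state()["clock"])
E
python3 - <<'E'
from fit import *
p=np.load("p.npy"); _,pt=model(p)
bot.move_gripper(0); bot.move_to([560,60,150],down(np.pi))
fold(pt["h2"],pt["e"],p[4],80,21,12)
bot.move_to([490,120,330],down(np.pi)); w=shot("wrist","w4")
pn,f=fit([w],[p[0],p[1],p[2],p[3],0.03]); print(pn.round(3),f); np.save("p2.npy",pn)
im=w["image"].copy(); cn,_=cv2.findContours(cv2.threshold(render(w,pn),127,255,0)[1],0,1); cv2.drawContours(im,cn,-1,(0,0,255),1)
cv2.imwrite("pics/ov4.png",cv2.resize(im[60:300,160:560],None,fx=1.5,fy=1.5))
E
```

```text
ft [ 0.8 -0.1 -0.2] 13.3167
14.5583
[ 5.2958e+02  8.9972e+01 -2.6600e-01  1.3580e+00 -1.1200e-01] 1680.6588235294118
```

View pics/ov4.png

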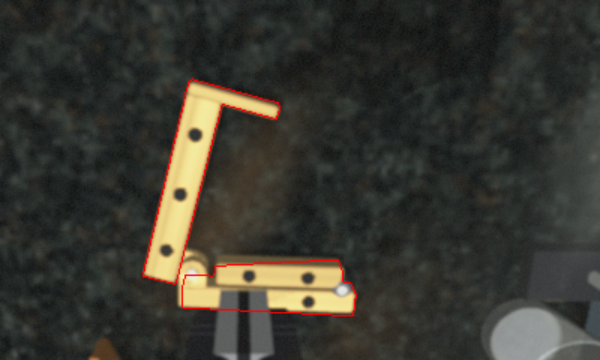

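The tip bar is folded flat against the middle bar (occluded only by the fingers), and the middle bar is still at about 1.3 rad. Next I'll swing the middle bar in.

```bash
python3 - <<'E'
from fit import *
p=np.load("p2.npy"); p[3]=1.32; _,pt=model(p)
bot.move_to([600,150,180],down(np.pi/2))
fold(pt["h1"],pt["d"],p[3],105,32,12)
bot.move_to([460,70,300],down(np.pi)); w=shot("wrist","w5")
pn,f=fit([w],[p[0],p[1],p[2],0.03,0.03]); print(pn.round(3),f); np.save("p3.npy",pn)
im=w["image"].copy(); cn,_=cv2.findContours(cv2.threshold(render(w,pn),127,255,0)[1],0,1); cv2.drawContours(im,cn,-1,(0,0,255),1)
cv2.imwrite("pics/ov5.png",cv2.resize(im[40:340,120:520],None,fx=1.5,fy=1.5))
E
```

```text
ft [-0.1  0.6  0.4] 22.3167
23.5667
[ 5.29799e+02  8.71250e+01 -2.48000e-01 -7.00000e-03  2.90000e-02] 1419.5764705882352
```

View pics/ov5.png

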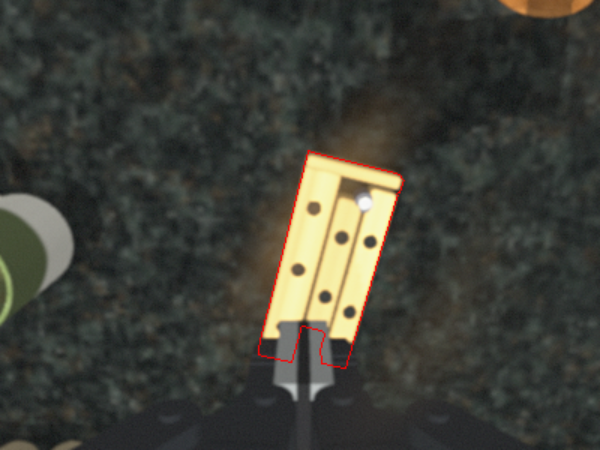

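Both bars are folded (about 0 and 0.03 rad). I'll grip the pack lightly across its trailing part, slide it to the bay mouth and then in under the board.

```bash
cat > rz.py <<'E'
from fit import *
TR=-0.197; RO=np.array([680.3,55.7])
def W(x,y=0): return RO+r2(TR)@[x,y]
Q=down(TR+np.pi)
E
python3 - <<'E'
from rz import *
p=np.load("p3.npy"); th=p[2]; G=-68
g=p[:2]+r2(th)@[G,0]; q=down(th+np.pi)
bot.move_gripper(85,20); bot.move_to([*g,90],q)
print("hit",bot.servo_line([*g,20],speed=70,until_force=8))
bot.move_gripper(60); s=bot.read_state(); print(s["grip_width"],s["grip_force"],s["ee_pos"],s["ft_force"].round(1),s["clock"])
bot.servo_line([*W(-95+G),20],Q,speed=60)
s=bot.read_state(); print(s["ee_pos"],s["ft_force"].round(1),s["grip_width"],s["clock"])
for x in (-60,-20,20,62):
    h=bot.servo_line([*W(x+G),20],speed=60,until_force=20); s=bot.read_state(); print(x,h,s["ft_force"].round(1),s["grip_width"],s["clock"])
    if h: break
E
```

```text
hit False
71.077228725847 21.382741928100586 [464.11567514 103.78814143  20.60093744] [-2.2 -1.3  5.2] 28.425
[519.8247801   87.82513293  20.51259645] [-9.   1.2  9.7] 70.98439511771188 29.5583
-60 False [-5.1  1.2  5.9] 71.16453658552874 30.2917
-20 False [-5.1  0.8  7.1] 71.31531108323885 31.1083
20 False [-4.   0.2  5.4] 71.21367538472381 31.925
62 False [-4.1  1.2  4.7] 71.23509041604908 32.775
```

```bash
python3 - <<'E'
from rz import *
bot.move_gripper(79); bot.servo_line([*W(62-68),120],speed=120)
x0=62-88-11
bot.servo_line([*W(x0-22),120]); bot.move_gripper(40); bot.servo_line([*W(x0-22),24],speed=100,until_force=8)
print(bot.read_state()["ee_pos"])
h=bot.servo_line([*W(89-99),24],speed=40,until_force=20); s=bot.read_state()
print(h,((s["ee_pos"][:2]-RO)@r2(TR)).round(1),s["ft_force"].round(1),s["clock"])
bot.servo_line([*W(x0-22),24]); bot.servo_line([*W(x0-22),120])
bot.move_to([*W(-110),230],Q)
w=shot("wrist","w6"); t=shot("scene","s6")
cv2.imwrite("pics/v6.png",np.hstack([cv2.resize(w["image"][60:400,120:520],None,fx=1,fy=1),cv2.resize(t["image"][80:280,240:475],(400,340))]))
print(bot.read_state()["clock"])
E
```

```text
[622.8795224   67.29386258  24.78214494]
False [-10.2   0.1] [-6.2  1.1  5.1] 37.45
39.3667
```

View pics/v6.png

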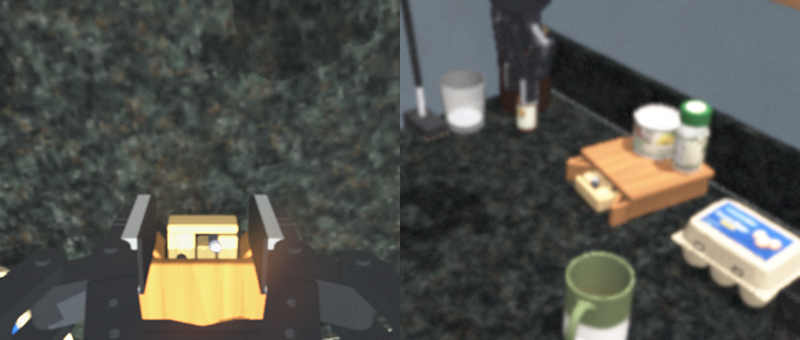

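The trivet is in the bay with its plate edge at about (168–238, 215) in the left image, and the board's front edge is at v≈262. I'll measure the plate against the riser front.

```bash
python3 - <<'E'
from rz import *
w=dict(np.load("w6.npz"))
f=lambda u,v,z:((atz(w,u+120,v+60,z)[:2]-RO)@r2(TR)).round(1)
print("plate",f(168,215,27),f(238,215,27)); print("board",f(152,262,48),f(265,262,48))
cv2.imwrite("pics/v7.png",cv2.resize(w["image"][255:345,240:400],None,fx=5,fy=5,interpolation=cv2.INTER_CUBIC))
E
```

```text
plate [-12.  -34.2] [-12.  36.]
board [ 28.1 -49.1] [28.  61.7]
```

View pics/v7.png

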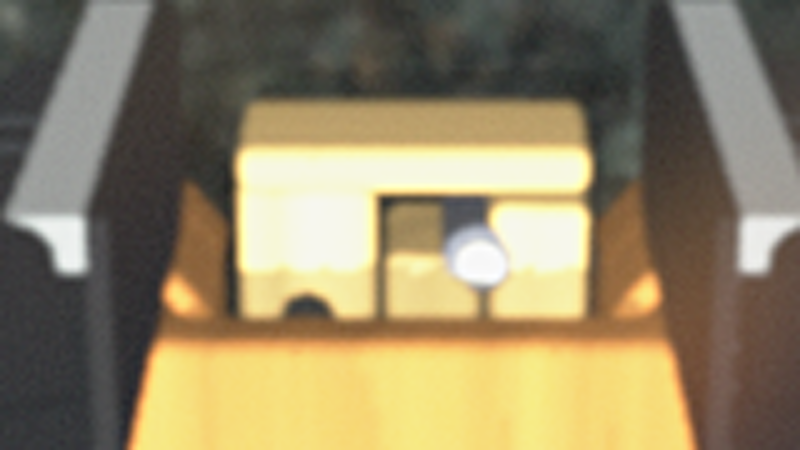

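Closer in, the plate's top outer edge is at crop row ≈145 (image v≈284). The leg tips are at row ≈180, so I'll recompute.

```bash
python3 - <<'E'
from rz import *
w=dict(np.load("w6.npz"))
f=lambda U,V,z:((atz(w,240+U/5,255+V/5,z)[:2]-RO)@r2(TR)).round(1)
print("plate top",f(236,147,27),f(592,147,27),"bottom",f(243,100,3),f(585,100,3)); print("plate inner",f(236,192,27),f(592,192,27)); print("board",f(158,338,48),f(668,338,48))
print("legs",[(f(190,180,z),f(637,180,z)) for z in (0,36,48)])
E
```

```text
plate top [ -1.4 -35.3] [-1.4 36.8] bottom [  0.8 -36.1] [ 0.8 37.6]
plate inner [  8.9 -35.6] [ 8.9 37.1]
board [ 28.8 -49.5] [28.7 50.6]
legs [(array([ 22. , -48.6]), array([22., 50.])), (array([  0.8, -43.7]), array([ 0.8, 44.9])), (array([ -6.2, -42. ]), array([-6.3, 43.2]))]
```

```bash
python3 - <<'E'
from h import *
print(bot.finish_job())
E
```

```text
the job is handed in; nothing more can be done
None
```

The trivet is folded and home in the bay, its end plate within about 1 mm of level with the riser's front by camera, and the job is handed in at about 39 s, though the judge returned no verdict; I kept clear of the mug, tin, bottle and glass but did not re-measure them.

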